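# Tap a bearing cup home in a trailer hub

### The arm

A 6-joint arm with a two-finger parallel gripper is mounted at the origin on the work surface. World frame = base frame: x ahead of the robot, y to its left, z up, the work surface at z = 0. Lengths are in m, angles in rad, forces in N, time in s.
With the tool pointing down it reaches from about 0.35 to 0.975 m from the base axis. Payload 7.1 kg.
Tool frame: the origin (TCP) lies midway between the tips of the shut fingers; the grasp point (between the pads) lies 19 mm behind it; z points along the fingers, y is the line along which they close (so a half turn about z gives the same grasp; the last joint's range is limited). The gripper opens to 88 mm and grips with 3 to 60 N. Pads are 20 mm wide; open, the fingers measure 115 mm over their backs; the gripper's body (75 mm by 178 mm) begins 61 mm behind the grasp point.
Start: joints at [1.311, 0.423, 1.63, -0, 1.089, -0.019], TCP at [0.149, 0.607, 0.223] pointing down, gripper open.
Joint ranges: [-3, 3], [-0.9, 2.11], [0.09, 2.58], [-1.31, 4.45], [0.11, 2.69], [-2.54, 2.54]. Speed limits (rad/s): [2.39, 2.39, 3.01, 3.14, 3.14, 3.14].

### API

Orientations are given as a unit quaternion [w, x, y, z].
In Python, from station import move_pose, movel, movej, command_gripper, wait, inverse_kinematics, read_camera, camera_info, MotionError, job_done, get_time, get_joint_pos, get_qvel, get_effort, get_tcp_pos, get_ee_rot, get_ft_force, get_ft_torque, get_grip_width, get_finger_force gives the robot as it stands. Calls block until the motion is done:
- move_pose(position, orientation): joint-space move of the TCP to a pose.
- movel(position, frame=None, v=0.15, until_force=None): straight line of the TCP; frame=None keeps the orientation; v is the mean speed in m/s. With until_force (N) it stops when the force on the tool has changed by that much, and returns True; else False.
- movej(angles): joint-space move.
- command_gripper(opening): opening from 0.0 (shut) to 1.0 (fully open); the grip force is fixed at half the most; returns when the fingers have stopped.
- wait(seconds).
- inverse_kinematics(position, orientation): joint angles nearest the present ones, or None.
- read_camera(name): name is "scene" or "top" or "wrist"; returns the picture (420x560x3 uint8, red, green, blue); there is no depth.
- camera_info(name): a dict with "intrinsics" (3x3 intrinsics, pixels), "T" (4x4, takes a point from camera to world coordinates); the wrist camera has in their place "tool_from_camera" (4x4, takes a point from camera to tool coordinates, whose origin is the TCP and whose axes are the flange's). Camera axes: x right, y up, looking along -z (the intrinsics and any distortion apply to the point x, -y, -z); pixel columns grow to the right and rows downward; lengths in m; the calibration is good to about 2 mm. A picture is of the moment at which its call begins: read the wrist's pose just before it. camera_info takes no time and is no camera call.
A pose or a line that the arm cannot do raises MotionError and nothing moves.
- job_done(): hands the job in; it is judged then, once.
Readings, each from a call of its own:
- get_time(): time.
- get_joint_pos(): joint angles.
- get_qvel(): joint speeds.
- get_effort(): joint torques, N m.
- get_tcp_pos(): TCP position.
- get_ee_rot(): TCP orientation.
- get_ft_force(): force on the tool from outside, world axes, zero at the start.
- get_ft_torque(): the same for the moment, N m.
- get_grip_width(): opening from 0.0 (shut) to 1.0 (fully open).
- get_finger_force(): force on a finger pad.
Only numpy, scipy, OpenCV 4.12 (cv2) and the standard library are available. Lean on these libraries where they do the work, as an engineer would, in place of code of your own. Each camera call takes 0.05 s, during which the arm holds its last target. There are 200 camera calls.

### The job

Take the drift out of its wooden block and, pressing or tapping gently with its tip at opposite sides of the rim in turn, drive the steel bearing cup squarely down the bore of the red trailer hub until you feel it come up solid on the shoulder, fully home (how deep that lies is not known exactly); never let it cock over, and do not push on it with the fingers. Then stand the drift back in its block and let go, leaving everything else on the bench alone.

Things in the scene. Friction and masses are not known exactly. Their poses are not given: they have to be found in the camera images.
- hub: Red steel trailer hub, fixed upright on a 170 mm square plywood base; origin at the centre of the base's underside on the bench, z up along the bore axis. Barrel 96 mm across, its flat top face 83 mm above the bench, with a round bore 69 mm across. Round it a flange 152 mm across with five short studs, up to 52 mm high.
- hub_face (a point): Centre of the bore's mouth, level with the hub's top face, 83 mm above the bench. Somewhere 18 to 28 mm below it lies the shoulder that the cup's underside must rest on: an unknown spacer lies under it, so the depth must be felt. Where the pressed side of the cup lands on it, the resistance turns from about 9 N to hard at once. Home, the rim is 2 to 12 mm below the face.
- cup: Bright steel ring, outside 68, inside 44, height 16 mm, started in the bore by hand, up to 2.5 degrees crooked; 4 to 18 mm of travel remain. Origin at the centre of its underside, z its own axis (vertical when square). Tight: it stays where it is left. Tilted beyond about 4.5 degrees (0.08 rad) it is cocked and spoilt. Cup and hub bear at most 30 N, knocks included: press slower than 15 mm/s.
- cup_rim (a point): Centre of the cup's top rim, 16 mm above its origin; at first 2 to 6 mm above the hub face. Press 27 mm from this axis (the 8 mm tip then clears the bore by 3.5 mm). About 9 N, at any depth, moves the pressed side down while the far side stays, tilting the cup 1 degree per mm; pressing on the far side then squares it.
- drift: Brass drift standing tip down in its wooden block; origin at the centre of its flat tip, z up along it. Shank 8 mm across from 0 to 70 mm, black round guard 32 mm across from 70 to 76 mm, orange round handle 16 mm across from 76 to 126 mm; 0.12 kg. In the block the guard rests on the block's top, so its tip is 10 mm above the bench.
- drift_grip (a point): Where to take the drift: on its axis, on the orange handle, 98 mm above the tip (22 mm above the guard's upper face, so that the fingertips just clear the guard).
- stand: Fixed pale wooden block 75 x 75 x 80 mm high; origin at the centre of its underside. Vertical hole through its middle, 15 mm across, for the drift's shank.
- stand_hole (a point): Centre of the mouth of the block's hole, on its top face, 80 mm above the bench. The drift is back when its guard rests here, i.e. its tip is 70 mm below this point.
- old_cup: Bystander, to be left alone: worn, coppery-brown bearing cup lying on the bench, a ring 68 mm across and 16 mm high; not to be used; origin at its underside.
- pot: Bystander, to be left alone: dark cooking pot, 150 mm across, 90 mm high; origin at its underside.
- bowl: Bystander, to be left alone: aluminium bowl, 120 mm across, 50 mm high; origin at its underside.
- grease: Bystander, to be left alone: yellow closed tin of grease, 72 mm across, 100 mm high; origin at its underside.
- spanner: Bystander, to be left alone: spanner lying flat; origin at its underside.
- mallet: Bystander, to be left alone: hammer lying flat; origin at its underside.
- tin: Bystander, to be left alone: bare aluminium can, 66 mm across, 90 mm high; origin at its underside.
Things that resemble listed ones, but are neither listed nor needed, are in the scene too. There is more than one size of the drift; the one meant has the size given above.

How it is judged:
By the outcome, as a careful person would: the job done as asked, in the order asked, and still so for the second after the job is handed in, with the robot touching nothing.
It also fails if it takes over 72 s, if anything falls off the work surface, if the arm or the gripper's body presses on something with over 40 N, if the wrist force passes 120 N, or if a joint passes its speed limit or range.

## Working session

There is one attempt and no reset: what is moved stays moved. The work goes in short steps, each a Python script; the robot and the scene stay as the last script left them, time stands still between calls to the robot, and variables do not carry over. Pictures are saved under pics/ and viewed, at most 10 in all, crops included, and the job is handed in when it is done.

```bash
mkdir -p pics; ls; python3 - <<'E'
from station import *
import cv2,numpy as np
for n in("scene","top"):
    cv2.imwrite(f"pics/{n}0.png",read_camera(n)[:,:,::-1])
    print(n,{k:np.round(v,3).tolist() for k,v in camera_info(n).items() if not isinstance(v,str)})
print({k:np.round(v,3).tolist() for k,v in camera_info("wrist").items() if not isinstance(v,str)})
print(get_time(),get_ee_rot(),get_ft_force())
E
```

```text
pics
scene {'intrinsics': [[481.234, 0.0, 284.411], [0.0, 481.234, 212.423], [0.0, 0.0, 1.0]], 'T': [[-0.449, -0.684, 0.574, 1.324], [0.893, -0.35, 0.282, 0.288], [0.008, 0.64, 0.768, 1.126], [0.0, 0.0, 0.0, 1.0]]}
top {'intrinsics': [[451.009, 0.0, 282.384], [0.0, 451.009, 205.027], [0.0, 0.0, 1.0]], 'T': [[-0.012, 0.985, -0.172, 0.341], [-1.0, -0.012, -0.0, -0.082], [-0.003, 0.172, 0.985, 1.429], [0.0, 0.0, 0.0, 1.0]]}
{'intrinsics': [[320.894, 0.0, 275.115], [0.0, 320.894, 205.559], [0.0, 0.0, 1.0]], 'tool_from_camera': [[0.0, 0.959, 0.284, 0.079], [1.0, -0.0, -0.0, -0.001], [-0.0, 0.284, -0.959, -0.161], [0.0, 0.0, 0.0, 1.0]]}
0.1 [-8.94806903e-05  1.20104273e-01  9.92761056e-01 -6.64929489e-04] [-0.56814114 -0.61814272 -0.43018741]
```

View pics/scene0.png

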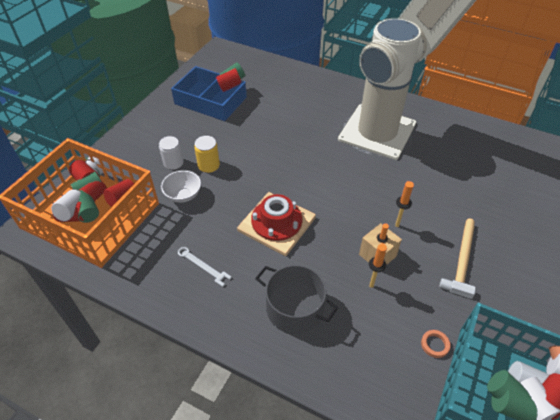

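View pics/top0.png

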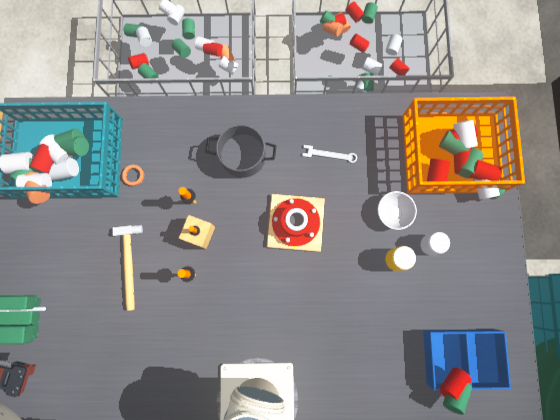

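The scene view shows the hub at (277,208), the stand with its drift at (381,243), and decoy drifts at (406,195) and (378,258). In the top view the hub is at (297,220), the stand at (197,231), and the decoys at (186,194) and (184,273).

```bash
cat > h.py <<'E'
from station import *
import cv2,numpy as np
from scipy.spatial.transform import Rotation as Ro
Q=[0,0,1,0]
def cam(n):
    """picture, K, camera->world"""
    i=camera_info(n)
    if n!="wrist": T=np.array(i["T"])
    else:
        q=get_ee_rot(); W=np.eye(4); W[:3,:3]=Ro.from_quat([q[1],q[2],q[3],q[0]]).as_matrix(); W[:3,3]=get_tcp_pos()
        T=W@np.array(i["tool_from_camera"])
    return read_camera(n),np.array(i["intrinsics"]),T
def cast(uv,K,T,z):
    u=np.atleast_2d(uv).astype(float)
    d=np.c_[(u[:,0]-K[0,2])/K[0,0],-(u[:,1]-K[1,2])/K[1,1],-np.ones(len(u))]@T[:3,:3].T
    return T[:3,3]+d*((z-T[2,3])/d[:,2])[:,None]
def blobs(im,lo,hi,amin=30):
    m=cv2.inRange(cv2.cvtColor(im,cv2.COLOR_RGB2HSV),lo,hi)
    c,_=cv2.findContours(m,cv2.RETR_EXTERNAL,cv2.CHAIN_APPROX_NONE)
    return [x for x in c if cv2.contourArea(x)>amin]
E
python3 - <<'E'
from h import *
im,K,T=cam("top")
print("hub",cast([297,219],K,T,.083),"drift top",cast([191,230],K,T,.136),"stand",cast([[197,231]],K,T,.08),"decoys",cast([[184,191],[182,272]],K,T,.13))
big=cv2.resize(im[170:300,150:350],(800,520),interpolation=cv2.INTER_CUBIC)
cv2.imwrite("pics/topz.png",big[:,:,::-1])
h=cast([297,219],K,T,.083)[0]
# look at stand from above
s=cast([197,231],K,T,.08)[0]
move_pose([s[0],s[1],.33],Q)
im,K,T=cam("wrist"); cv2.imwrite("pics/w1.png",im[:,:,::-1])
print(get_time(),get_joint_pos())
E
```

```text
hub [[ 0.53331101 -0.12510149  0.083     ]] drift top [[0.49750821 0.18281494 0.136     ]] stand [[0.50102753 0.17617015 0.08      ]] decoys [[0.61387637 0.20728611 0.13      ]
 [0.3780881  0.20696466 0.13      ]]
2.2417 [ 3.16992971e-01  1.71458373e-01  1.72324226e+00  1.97405019e-04
  1.24719911e+00 -1.25481453e+00]
```

View pics/w1.png

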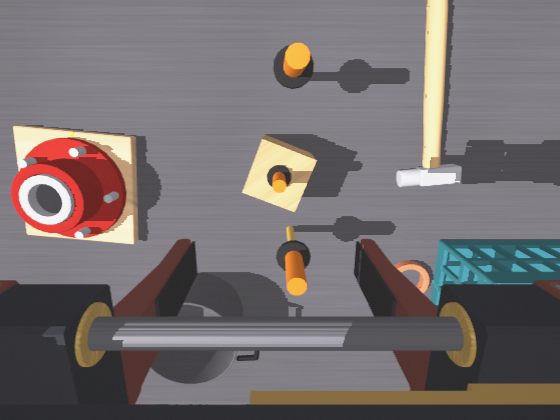

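View pics/topz.png

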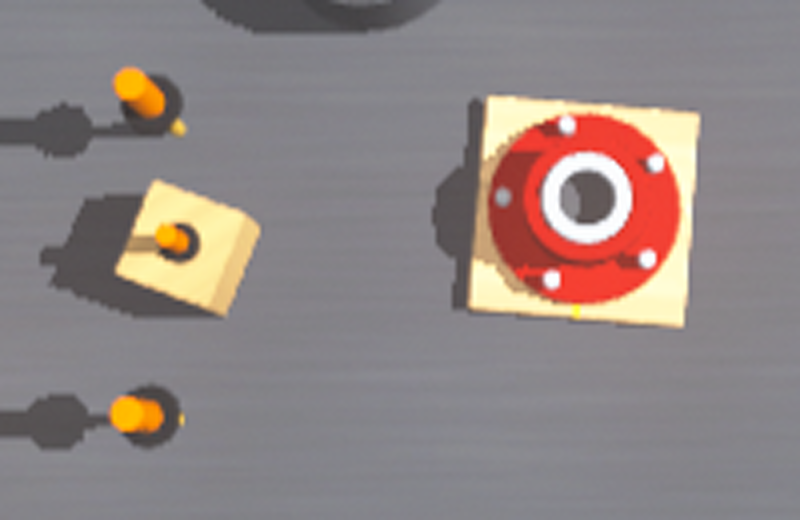

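The wrist view shows the block at (280,174) with its guard at (279,177). That guard is about 24 px wide, which fits 32 mm; the free-standing decoys are bigger. The hub ring is at (47,197), and the top view agrees.

```bash
python3 - <<'E'
from h import *
im=cv2.imread("pics/w1.png")[:,:,::-1].copy(); i=camera_info("wrist")
_,K,T=cam("wrist")
C=np.array([[265,137],[317,160],[294,212],[242,192]])
P=cast(C,K,T,.08); print("stand",P.mean(0),[np.linalg.norm(P[k]-P[k-1]) for k in range(4)])
for c in blobs(im,(5,180,120),(18,255,255)): 
    x,y,w,h=cv2.boundingRect(c); print("orange",x,y,w,h)
g=im[155:200,262:300]; m=(g.max(2)<60).astype(np.uint8)*255
c=max(cv2.findContours(m,0,1)[0],key=cv2.contourArea); b=cv2.boundingRect(c); print("guard",b, cast([b[0]+262+b[2]/2-.5,b[1]+155+b[3]/2-.5],K,T,.085), "handle top",cast([279,186],K,T,.136))
im2,K2,T2=cam("top")
print("top guard",cast([195,230.5],K2,T2,.086),cast([192,229],K2,T2,.136))
# closer look
move_pose([.505,.175,.25],Q)
im,K,T=cam("wrist"); cv2.imwrite("pics/w2.png",im[:,:,::-1])
np.savez("w2.npz",K=K,T=T); print(get_tcp_pos(),get_time())
E
```

```text
stand [0.50375526 0.18220084 0.08      ] [np.float64(0.07762822909230614), np.float64(0.07242967931593791), np.float64(0.07545791880944837), np.float64(0.07441359559136693)]
orange 285 251 21 34
orange 273 172 14 15
orange 284 53 26 24
guard (21, 17, 7, 12) [[0.50471669 0.1905337  0.085     ]] handle top [[0.50413802 0.18092851 0.136     ]]
top guard [[0.5018963  0.18104431 0.086     ]] [[0.50037452 0.17999485 0.136     ]]
[0.50579806 0.17547426 0.25129595] 2.8083
```

View pics/w2.png

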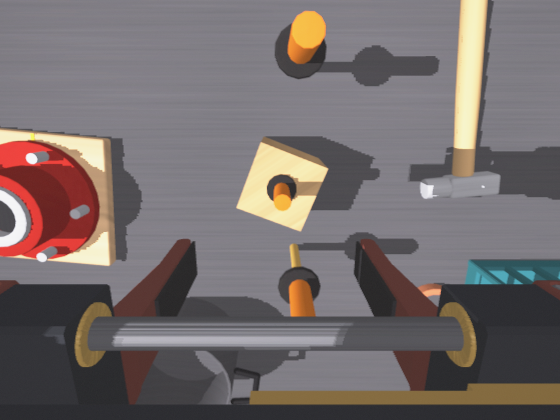

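The close view has the block top centred at about (282,186) and the handle top at (282,201). Next I cast those, grasp, and lift.

```bash
python3 - <<'E'
from h import *
d=np.load("w2.npz");K,T=d["K"],d["T"]
P=cast([[263,138],[327,167],[301,231],[237,207]],K,T,.08);p=cast([282,201],K,T,.136)[0]
print(P.mean(0),p)
x,y=(p[:2]+P.mean(0)[:2])/2
assert abs(x-.503)<.006 and abs(y-.181)<.006
movel([x,y,.16],v=.15)
movel([x,y,.090],v=.08,until_force=6); print(get_tcp_pos(),get_ft_force())
command_gripper(0.0); print("grip",get_grip_width()*88,get_finger_force(),get_ft_force(),get_tcp_pos())
movel([x,y,.25],v=.12); print(get_grip_width()*88,get_ft_force(),get_tcp_pos(),get_time())
move_pose([.533,-.125,.25],Q)
im,K,T=cam("wrist"); cv2.imwrite("pics/w3.png",im[:,:,::-1]); np.savez("w3.npz",K=K,T=T); print(get_tcp_pos(),get_time(),x,y)
E
```

```text
[0.50333458 0.18201605 0.08      ] [0.50317059 0.18090003 0.136     ]
[0.50359372 0.18156389 0.09033919] [-0.86904918  0.83149487 -0.53705167]
grip 15.889186315368372 29.999975860118866 [-0.13394597 -0.46988824 -0.72991383] [0.5032406  0.18145111 0.08998679]
15.268205127582233 [ 0.23438325 -0.07501588 -0.8217885 ] [0.50278598 0.18130798 0.24923177] 7.1667
[ 0.53310503 -0.12384684  0.24989866] 8.3917 0.5032525846105065 0.18145803874936783
```

View pics/w3.png

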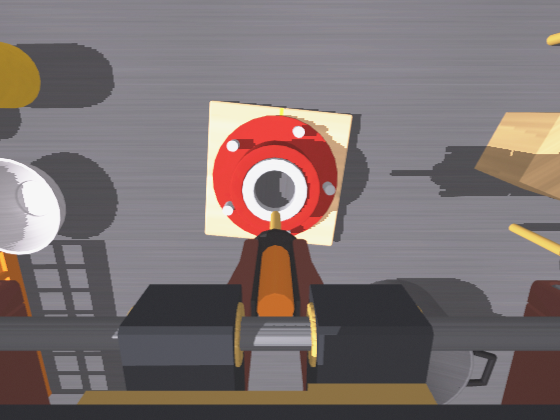

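The drift hangs vertical with its tip at (276,213), and the cup ring is centred near (275,189). I fit the ring by casting its outline points onto the rim plane.

```bash
python3 - <<'E'
from h import *
from scipy.optimize import least_squares
def ring(im,K,T,c0,z=.087):
    hsv=cv2.cvtColor(im,cv2.COLOR_RGB2HSV); m=((hsv[:,:,1]<70)&(hsv[:,:,2]>120)).astype(np.uint8)
    c,_=cv2.findContours(m,cv2.RETR_LIST,cv2.CHAIN_APPROX_NONE)
    p=np.vstack(c)[:,0]; P=cast(p,K,T,z)[:,:2]
    r=np.linalg.norm(P-c0,axis=1)
    for lo,hi in((.030,.038),(.019,.026)):
        s=P[(r>lo)&(r<hi)]
        f=least_squares(lambda q:np.linalg.norm(s-q[:2],axis=1)-q[2],[*c0,(lo+hi)/2],loss="soft_l1",f_scale=.0005)
        print(len(s),f.x.round(4),np.median(abs(f.fun)).round(5))
d=np.load("w3.npz");K,T=d["K"],d["T"]; im=cv2.imread("pics/w3.png")[:,:,::-1].copy()
print("guess",cast([275,189],K,T,.087)); ring(im,K,T,cast([275,189],K,T,.087)[0,:2])
C=cast([[210,101],[352,115],[332,245],[206,235]],K,T,.018);print("base@18mm",C.mean(0),[np.linalg.norm(C[k]-C[k-1]) for k in range(4)])
print("tip",cast([276,213],K,T,.171))
im,K,T=cam("top"); cv2.imwrite("pics/t2.png",im[:,:,::-1])
im=cv2.imread("pics/top0.png")[:,:,::-1].copy(); ring(im,K,T,cast([297,219],K,T,.087)[0,:2])
E
```

```text
guess [[ 0.53238685 -0.12455793  0.087     ]]
177 [ 0.5337 -0.1253  0.0335] 0.00024
89 [ 0.5328 -0.1257  0.0205] 0.00032
base@18mm [ 0.53486872 -0.12453035  0.018     ] [np.float64(0.1680175623049334), np.float64(0.1672443982567866), np.float64(0.16660744995276433), np.float64(0.16679079835132984)]
tip [[ 0.53150539 -0.12379013  0.171     ]]
59 [ 0.5328 -0.1225  0.0333] 0.00064
27 [ 0.5329 -0.1227  0.0213] 0.0005
```

```bash
cat >> h.py <<'E'
CX,CY=.5335,-.1248
D=np.array([[1,0],[0,1],[-1,0],[0,-1]])
def go(k,z,v=.12):
    p=[CX+.027*D[k,0],CY+.027*D[k,1],z]; movel(p,v=v); return p
def press(k,hov,z,v=.007,f=13):
    """hover above point k, press to TCP height z; (stopped on force?, z reached, Fz change)"""
    p=go(k,hov); f0=get_ft_force()[2]
    hit=movel([p[0],p[1],z],v=v,until_force=f)
    r=hit,get_tcp_pos()[2],get_ft_force()[2]-f0
    print(k,hit,round(r[1],4),round(r[2],1),"t",round(get_time(),1),flush=True); return r
E
python3 - <<'E'
from h import *
for k in range(4):
    press(k,.177,.158,f=3.5); go(k,.177)
print(get_ft_force(),get_grip_width()*88)
E
```

```text
0 True 0.1672 6.4 t 10.7
1 True 0.1672 5.3 t 12.9
2 True 0.167 7.1 t 15.1
3 True 0.167 5.5 t 17.4
[ 0.02773762 -0.17647762 -1.58187841] 15.580810284928347
```

```bash
python3 - <<'E'
from h import *
L=.1672; k=0; prev=L
for n in range(12):
    L-=.00175
    hit,z,f=press(k,prev+.0045,L)
    go(k,prev+.0045); prev=L
    if hit or get_time()>46: break
    k=2-k
print(get_time(),get_grip_width()*88)
E
```

```text
0 False 0.1663 7.3 t 19.1
2 False 0.1644 8.3 t 21.0
0 False 0.1629 7.7 t 22.9
2 False 0.1609 8.3 t 24.8
0 False 0.1594 8.3 t 26.7
2 False 0.1573 6.9 t 28.6
0 False 0.1559 8.0 t 30.5
2 False 0.1538 5.5 t 32.4
0 False 0.1527 10.5 t 34.3
2 True 0.1528 8.6 t 35.7
35.9833 15.731654875706525
```

Side 2 came up solid at z≈0.1528. I now press all four sides to hard, to confirm the cup is home and level.

```bash
python3 - <<'E'
from h import *
for k in (0,2,1,3):
    press(k,.1565,.147,f=14); go(k,.1565)
print(get_time(),get_ft_force())
E
```

```text
0 True 0.1528 7.3 t 37.4
2 True 0.1527 7.8 t 39.0
1 True 0.1528 9.0 t 40.5
3 True 0.1527 7.4 t 42.1
42.3917 [-0.02485717 -0.48909132 -1.42653487]
```

All four sides stop hard within 0.1 mm of each other, so the cup is home and square. Next I return the drift.

```bash
python3 - <<'E'
from h import *
movel([CX,CY-.02,.17]); movel([CX,CY,.25])
im,K,T=cam("wrist"); cv2.imwrite("pics/w4.png",im[:,:,::-1])
x,y=.5033,.1816
move_pose([x,y,.25],Q); movel([x,y,.175]); print(get_tcp_pos())
hit=movel([x,y,.100],v=.06,until_force=6); print(hit,get_tcp_pos(),get_time())
if not hit:
    hit=movel([x,y,.0885],v=.012,until_force=4); z=get_tcp_pos()[2]; print(hit,z,get_ft_force(),get_time())
    if z<.093:
        command_gripper(1.0); movel([x,y,.16]); movel([x,y,.25])
        im,K,T=cam("wrist"); w5=im; a=cv2.imread("pics/w4.png")
        cv2.imwrite("pics/w45.png",cv2.resize(np.hstack([a[60:290,160:400],im[60:290,160:400,::-1]]),None,fx=1.6,fy=1.6))
        print(get_time(),get_grip_width())
E
```

```text
[0.50394335 0.18122076 0.17541139]
False [0.50360415 0.18169954 0.10038929] 46.6167
True 0.08994606116680588 [-0.7044758  -1.09043648  5.23110788] 47.4
50.0 1.0031024147522176
```

View pics/w45.png

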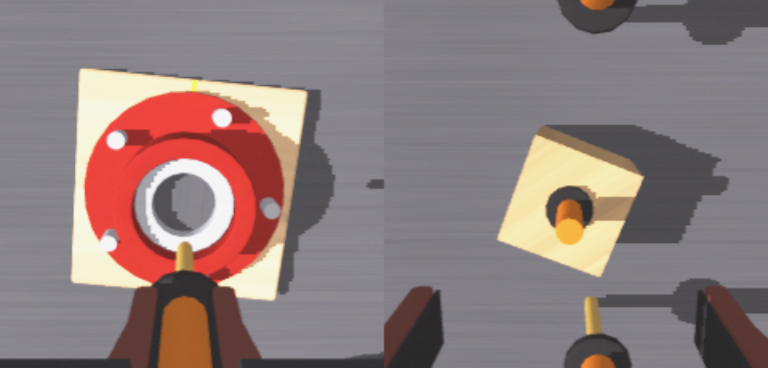

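The picture shows the cup (184,202) sunk evenly in the bore, and the drift (569,212) seated upright in its block with the gripper clear.

```bash
python3 -c "
from station import *
print(job_done())"
```

```text
the job is handed in; nothing more can be done
None
```

The bearing cup is home on the shoulder after about 14.5 mm of travel, with all four sides stopping hard within 0.1 mm of each other; the drift is back in its block, and the job was handed in at about 50 s of the 72 s allowed.

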